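# Put the jars back in their stands by width

### The job

Put the three screw-cap jars away in the three round wooden stands, matched by width: the narrowest jar in the smallest stand, the middle one in the middle stand and the widest in the largest. Set each jar down without dropping it, upright and flat on the floor of the recess. Leave the other round things, the solder reel, the loupe and the black speaker, where they are.

Things in the scene. Friction and masses are not known exactly. Their poses are not given: they have to be found in the camera images.
- grease_jar: The narrowest jar: squat white screw-cap jar with a ribbed red cap, 33 mm across, 28 mm high. Origin at the centre of its underside, z up; loose, starts upright on the worktop.
- paste_jar: The middle jar: white and green screw-cap jar with a ribbed white cap, 40 mm across, 45 mm high (the tallest, but not the widest). Origin at the centre of its underside, z up; loose, starts upright on the worktop.
- flux_jar: The widest jar: white screw-cap jar with a ribbed black cap, 48 mm across, 34 mm high. Origin at the centre of its underside, z up; loose, starts upright on the worktop.
- stand_small: The smallest jar stand: low round wooden dish, 65 mm across outside, with a flat-bottomed round recess 49 mm across; recess floor 4 mm and rim top 9 mm above its underside. Fixed to the worktop. Origin at the centre of its underside, z up.
- stand_medium: The middle jar stand: low round wooden dish, 76 mm across outside, with a flat-bottomed round recess 58 mm across; recess floor 4 mm and rim top 9 mm above its underside. Fixed to the worktop. Origin at the centre of its underside, z up.
- stand_large: The largest jar stand: low round wooden dish, 88 mm across outside, with a flat-bottomed round recess 68 mm across; recess floor 4 mm and rim top 9 mm above its underside. Fixed to the worktop. Origin at the centre of its underside, z up.
- solder_spool: Bystander: reel of solder wire with blue flanges, 54 mm across, 34 mm high, standing on a flange. Origin at the centre of its underside; loose.
- loupe: Bystander: black eye loupe, 43 mm across, 26 mm high, standing on its rim. Origin at the centre of its underside; loose.
- speaker_puck: Bystander: plain black round speaker, 62 mm across, 30 mm high. Origin at the centre of its underside; loose.
Not all that is in view belongs to the job. Leave any yellow look-alike of the stand_medium alone.

How it is judged:
At the end, for the whole second after the job is handed in: Each jar stands upright (within 0.1 rad) inside the recess of the stand of its size, its underside on the recess floor (4 mm above the stand's underside, within about 2 mm) and its centre within 11 mm of the stand's centre (as far as the recess lets it), released and at rest (horizontal distance between grease_jar and stand_small below 0.011 m and z of grease_jar in the frame of stand_small between 0.002 and 0.0065 m and angle between each of grease_jar, paste_jar, flux_jar's own z axis and vertical below 0.1 rad and linear speed of each of grease_jar, paste_jar, flux_jar below 0.02 m/s and angular speed of each of grease_jar, paste_jar, flux_jar below 0.2 rad/s and contact force between each of grease_jar, paste_jar, flux_jar and the fingers below 0.1 N and horizontal distance between paste_jar and stand_medium below 0.011 m and z of paste_jar in the frame of stand_medium between 0.002 and 0.0065 m and horizontal distance between flux_jar and stand_large below 0.011 m and z of flux_jar in the frame of stand_large between 0.002 and 0.0065 m); the robot touches nothing.
It fails at once if the solder reel, the loupe or the speaker is moved more than 20 mm from where it stood (distance of any of solder_spool, loupe, speaker_puck from where it was at the start of the episode above 0.02 m).
It fails at once if a jar is dropped or thrown (moves faster than 0.6 m/s while no finger touches it) ((linear speed of grease_jar above 0.6 m/s and contact force between grease_jar and the fingers below 0.05 N) or (linear speed of paste_jar above 0.6 m/s and contact force between paste_jar and the fingers below 0.05 N) or (linear speed of flux_jar above 0.6 m/s and contact force between flux_jar and the fingers below 0.05 N)).
It also fails if it takes over 96 s, if anything falls off the work surface, if the arm or the gripper's body presses on something with over 40 N, if the wrist force passes 120 N, or if a joint passes its speed limit or range.

### The arm

A 7-joint arm with a two-finger parallel gripper is mounted at the origin on a cart in front of the work surface, level with it; the furniture and walls round the work are solid. World frame = base frame: x ahead of the robot, y to its left, z up, the work surface at z = 0. Lengths are in m, angles in rad, forces in N, time in s.
With the tool pointing down it reaches from about 0.4 to 0.875 m from the base axis. Payload 4.4 kg.
Tool frame: the origin (TCP) lies at the very end of the fingers, on their centre line; the grasp point (between the pads) lies 19 mm behind it; z points along the fingers, y is the direction in which the jaws open and shut (so a half turn about z gives the same grasp; the last joint's range is limited). The gripper opens to 85 mm and grips with 20 to 120 N. Pads are 22 mm wide; open, the fingers measure 114 mm over their backs; the gripper's body (76 mm by 85 mm) begins 54 mm behind the grasp point. The pads swing forward as they close: fully open they stand 13 mm farther back than shut.
Start: joints at [1.119, 0.628, 0.038, 1.517, -0.027, 0.996, -0.02], TCP at [0.245, -0.602, 0.231] pointing down, gripper open.
Joint ranges: [-3.06, 3.06], [-0.37, 2.12], [-1.25, 1.32], [0.18, 2.47], [-1.1, 4.24], [0.23, 1.98], [-2.94, 2.94]. Speed limits (rad/s): [2.57, 2.57, 3.14, 3.14, 3.14, 3.14, 3.14].

### API

Orientations are given as a unit quaternion [w, x, y, z].
In Python, from plant import readout, viewer, job, find_in, masks_of gives the robot as it stands.
- The arm moves only by the tool carry_out, never from a script. Its argument "motion" is a list that holds one entry, the list of rows, each a list of 5 numbers: the shift along the tool's x, y, z in m, then the turn about the tool's z in degrees, then the opening, from -1 (shut) to 1 (fully open). A call has 1 to 20 rows; each row is the pose to reach, as a shift and turn from the pose commanded when the call began, along the tool's axes at that moment; what a row does not reach only later rows make up. A row lasts 1/8 s, in which the tool goes at most 62.5 mm and 10.7 degrees, less where a joint would pass 70% of its speed; a pose out of reach is approached as far as the arm can. A call with a gripper value outside its range is refused whole. The fingers move at their own pace and stop on an object; "newtons" is the grip in N (left out, the last holds). Time passes only in rows, so rows that repeat a pose let the fingers close. It gives the time, the measured TCP pose, the force and the opening at its end, in the units of the state.
- readout.read_state(): the state, without advancing time (a new reading comes with each control period).
- viewer.grab_frame(name): name is "scene" or "top" or "wrist"; returns a dict with "img" (400x640x3 uint8, red, green, blue), "camera_matrix" (3x3 intrinsics, pixels), "rvec" (rotation vector, rad) and "tvec" (3), from world to camera coordinates, as OpenCV has them. Camera axes: x right, y down, z forward; pixel columns grow to the right and rows downward; lengths in m; the calibration is good to about 2 mm. A picture is of the moment at which its call begins. There is no depth.
- job.sign_off(): hands the job in, once; it reports no verdict.
Trained networks look in the newest picture that a camera, given by its name, has taken for a name from the list of things; names that differ only in an ending like _2 or _b are one class to them, and where a whole thing is asked for, a point or a joint stands for the part that bears it (a point fixed in the world has none). Each returns a list of dicts, best first, with "conf" (0 to 1); they miss things now and then, are a little off and sometimes report something else, mostly with a low value. They report only what shows in the picture. A call takes as long as a camera call. They do not tell look-alikes from the thing itself.
- find_in(target, camera): "pixel" ([column, row] in pixels, amid what is visible of it).
- masks_of(target, camera): "region" (400x640 bool, what is visible of it) and "pixel" ([column, row] in pixels, amid what is visible of it).
The state is a dict: "time": time; "qpos": joint angles; "dq": joint speeds; "joint_torque": joint torques, N m; "tool_pos": TCP position; "eef_rot": TCP orientation; "ft_force": force on the tool from outside, world axes, zero at the start; "moment": the same for the moment, N m; "gripper_width": opening from 0.0 (shut) to 1.0 (fully open).
Only numpy, scipy, OpenCV 4.12 (cv2) and the standard library are available. Lean on these libraries where they do the work, as an engineer would, in place of code of your own. Each camera call takes 0.05 s, during which the arm holds its last target.

## Working session

There is one attempt and no reset: what is moved stays moved. The work goes in short steps, Python scripts to look and compute and a tool call to move; the robot and the scene stay as the last step left them, time stands still between calls to the robot, and variables do not carry over. Pictures are saved under pics/ and viewed, and the job is handed in when it is done.

Besides the shell and the picture viewer there is one more tool, called as a command line: name --argument value ..., lists and objects as JSON in quotes. carry_out: Moves the arm, as the interface text tells. Its arguments: {"type":"object","properties":{"motion":{"type":"array","items":{"type":"array","items":{"type":"array","items":{"type":"number"}}}},"newtons":{"type":"number"}},"required":["motion"]}

```bash
mkdir -p pics; ls; cat > h.py <<'E'
import numpy as np, cv2
from plant import readout, viewer, job, find_in, masks_of
def grab(n):
    return viewer.grab_frame(n)
def save(f,name,crop=None,scale=1):
    im=f["img"][:,:,::-1]
    if crop: x0,y0,x1,y1=crop; im=im[y0:y1,x0:x1]
    if scale!=1: im=cv2.resize(im,None,fx=scale,fy=scale,interpolation=cv2.INTER_CUBIC)
    cv2.imwrite("pics/"+name,im)
def ray(f,px,z):
    K=np.array(f["camera_matrix"]);R,_=cv2.Rodrigues(np.array(f["rvec"],float));t=np.array(f["tvec"],float).ravel()
    c=-R.T@t; d=R.T@np.linalg.inv(K)@np.array([px[0],px[1],1.0])
    s=(z-c[2])/d[2]; return c+s*d
def proj(f,P):
    return cv2.projectPoints(np.array(P,float).reshape(-1,3),np.array(f["rvec"],float),np.array(f["tvec"],float),np.array(f["camera_matrix"]),None)[0].reshape(-1,2)
E
python3 - <<'E'
from h import *
print(readout.read_state())
for n in ["scene","top","wrist"]:
    f=grab(n); save(f,n+"0.png")
    R,_=cv2.Rodrigues(np.array(f["rvec"],float)); print(n,-R.T@np.array(f["tvec"]).ravel(), R[2])
    if n!="wrist":
        for t in ["grease_jar","paste_jar","flux_jar","stand_small","stand_medium","stand_large","solder_spool","loupe","speaker_puck"]:
            print(n,t,[(np.round(r["pixel"],1).tolist(),round(r["conf"],2),np.round(ray(f,r["pixel"],0.015),3).tolist()) for r in find_in(t,n)])
E
```

```text
pics
{'time': 0.0, 'qpos': array([ 1.11922642,  0.62934706,  0.03844999,  1.51837363, -0.02697436,
        0.99626814, -0.01999978]), 'dq': array([ 1.14493550e-03,  2.61333990e-03, -9.30127177e-04, -1.54172634e-03,
       -2.78702732e-05,  3.59071403e-04,  8.90572726e-04]), 'joint_torque': array([ 1.08169967e-03, -5.63405800e+01,  1.22634351e+00, -1.93445796e+01,
        1.10841476e-02,  1.06432577e-02,  6.01275318e-06]), 'tool_pos': array([ 0.24436021, -0.60165218,  0.23038682]), 'eef_rot': array([-9.16333294e-04,  9.81454145e-01,  1.91694758e-01, -2.04967025e-04]), 'ft_force': array([ 0.45562226,  0.2467783 , -0.05549343]), 'moment': array([-0.02081614,  0.02461508, -0.01774476]), 'gripper_width': 1.0038937308989984}
scene [-0.02609715 -0.45179177  0.51624481] [ 0.60231289  0.5840407  -0.54416509]
scene grease_jar [([409.8, 271.5], 0.75, [0.45, -0.21, 0.015])]
scene paste_jar [([365.9, 233.9], 0.81, [0.484, -0.08, 0.015])]
scene flux_jar [([443.6, 232.3], 0.71, [0.598, -0.199, 0.015])]
scene stand_small [([270.4, 175.0], 0.83, [0.512, 0.268, 0.015])]
scene stand_medium [([334.1, 21
[... 511 characters left out ...]
.17455508] [ 0.10341436 -0.025132   -0.9943208 ]
top grease_jar [([397.7, 216.8], 0.49, [0.434, -0.211, 0.015])]
top paste_jar [([354.7, 201.6], 0.51, [0.476, -0.09, 0.015])]
top flux_jar [([393.9, 162.7], 0.49, [0.589, -0.202, 0.015])]
top stand_small [([222.9, 185.3], 0.85, [0.518, 0.282, 0.015])]
top stand_medium [([268.0, 209.2], 0.8, [0.452, 0.154, 0.015]), ([312.0, 193.5], 0.56, [0.498, 0.031, 0.015])]
top stand_large [([268.5, 152.3], 0.83, [0.614, 0.156, 0.015])]
top solder_spool [([320.1, 241.5], 0.55, [0.363, 0.007, 0.015])]
top loupe [([241.3, 237.1], 0.67, [0.374, 0.226, 0.015])]
top speaker_puck []
wrist [ 0.31677962 -0.57255154  0.37331125] [-0.28178572 -0.11457253 -0.95261217]
```

View pics/scene0.png

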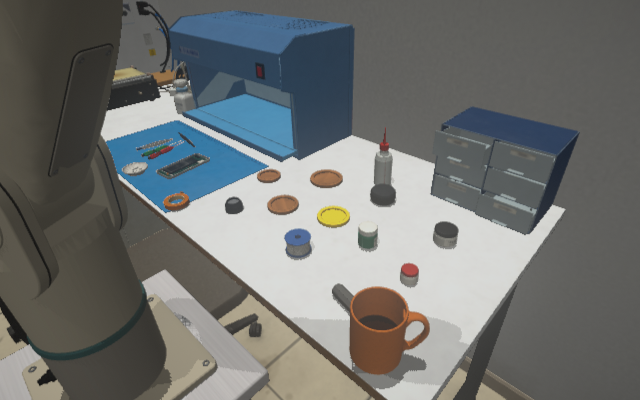

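View pics/top0.png

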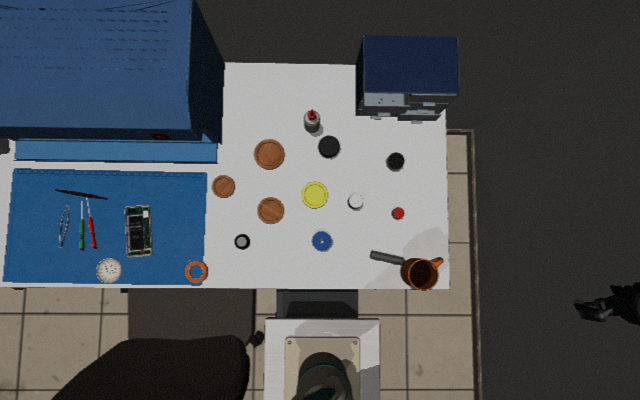

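```bash
python3 - <<'E'
from h import *
f=grab("top"); save(f,"top1.png",(190,120,430,290),3)
E
```

```text
(no output)
```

View pics/top1.png

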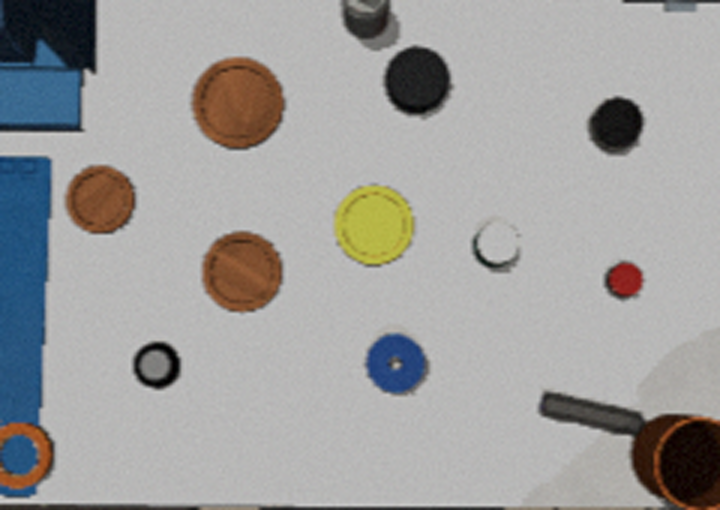

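The three jars show at scene pixels (410,271), (366,234) and (444,233). Candidates for each thing, in top-view pixels:
- **Red-cap grease jar:** (398,213). The only thing like it is the orange mug or ring.
- **Paste jar:** (356,201).
- **Flux jar:** (395,161). It could be confused with the speaker (329,147) or the loupe (242,241).
- **Stands:** small (223,186), medium (270,210), large (269,154). The yellow one at (314,195) is a decoy.

The crop agrees with these choices. Next I'll refine the positions by colour.

```bash
python3 - <<'E'
from h import *
for cam,items in [("top",None)]:
    f=grab("top"); hsv=cv2.cvtColor(f["img"],cv2.COLOR_RGB2HSV)
    g=f["img"].astype(int).sum(2)/3
    for n,px,z,r in [("stand_small",(223.5,186.5),.009,16),("stand_medium",(270.5,210.5),.009,18),("stand_large",(269.5,154),.009,20),("yellow",(314.5,195),.009,18),("grease",(398,213),.028,10),("paste",(356,201),.045,12),("flux",(395,161),.034,13),("spool",(322,241),.034,14),("loupe",(242,241.5),.026,12),("speaker",(329,147),.03,15)]:
        # upscaled crop; colour distance from table
        x0,y0=int(px[0])-r,int(px[1])-r
        c=f["img"][y0:y0+2*r,x0:x0+2*r].astype(np.float32)
        c=cv2.resize(c,None,fx=4,fy=4,interpolation=cv2.INTER_CUBIC)
        h=c.clip(0,255).astype(np.uint8); hs=cv2.cvtColor(h,cv2.COLOR_RGB2HSV)
        if n=="paste": m=(c.min(2)>207)
        elif n in("flux","loupe","speaker"): m=c.max(2)<75
        else: m=hs[:,:,1]>110
        if n.startswith("stand_small"): m&=hs[:,:,0]<60
        k,l,s,ce=cv2.connectedComponentsWithStats(m.astype(np.uint8))
        # component near centre
        i=1+np.argmax(s[1:,4]) if k>1 else 0
        cs,_=cv2.findContours((l==i).astype(np.uint8),cv2.RETR_EXTERNAL,cv2.CHAIN_APPROX_NONE)
        cc=max(cs,key=len);(cx,cy),rad=cv2.minEnclosingCircle(cc); mu=cv2.moments(cc); mx,my=mu["m10"]/mu["m00"],mu["m01"]/mu["m00"]
        p=(x0+(mx+.5)/4-.5,y0+(my+.5)/4-.5)
        P=ray(f,p,z); P1=ray(f,(p[0]+1,p[1]),z)
        sc=abs(P1-P).max()
        print(n,np.round(p,1),np.round(P,4),"diam",round(2*np.sqrt(s[i,4]/np.pi)/4*sc*1000,1), "enc",round(2*rad/4*sc*1000,1))
E
```

```text
stand_small [223.  186.1] [0.5167 0.2826 0.009 ] diam 61.7 enc 62.5
stand_medium [270.3 210.2] [0.4497 0.1481 0.009 ] diam 72.6 enc 73.6
stand_large [268.9 153.8] [0.6111 0.1551 0.009 ] diam 84.1 enc 84.9
yellow [314.3 194.6] [0.4954 0.0245 0.009 ] diam 73.8 enc 74.8
grease [398.  212.8] [ 0.4445 -0.2094  0.028 ] diam 31.2 enc 32.0
paste [355.5 200.5] [ 0.476  -0.0886  0.045 ] diam 74.7 enc 92.7
flux [395.  161.3] [ 0.5892 -0.2013  0.034 ] diam 49.3 enc 52.0
spool [321.5 240.7] [0.3653 0.004  0.034 ] diam 50.0 enc 52.9
loupe [241.9 241.3] [0.3619 0.2226 0.026 ] diam 31.4 enc 42.1
speaker [328.6 146.5] [ 0.6298 -0.0145  0.03  ] diam 61.4 enc 63.1
```

```bash
python3 - <<'E'
from h import *
f=grab("scene"); 
for p in [(432,188),(525,227)]: print(p,ray(f,p,0))
g=grab("top")
for z in (.1,.15,.2): print(z,[np.round(ray(g,p,z),3) for p in [(361,93),(456,97)]],[np.round(ray(f,p,z),3) for p in [(436,134),(543,166)]])
for z in (.1,.15,.2,.25): print(z,np.round(ray(g,(312,114),z),3),np.round(ray(f,(385,142),z),3))
for z in (0,.05,.1,): print(z,np.round(ray(g,(421,275),z),3),np.round(ray(f,(378,310),z),3))
q=readout.read_state()['eef_rot'];from scipy.spatial.transform import Rotation as R
print(R.from_quat(np.r_[q[1:],q[0]]).as_matrix())
E
```

```text
(432, 188) [ 0.76337208 -0.07897675  0.        ]
(525, 227) [ 0.75311971 -0.31437689  0.        ]
0.1 [array([ 0.761, -0.098,  0.1  ]), array([ 0.755, -0.355,  0.1  ])] [array([ 0.864, -0.018,  0.1  ]), array([ 0.861, -0.29 ,  0.1  ])]
0.15 [array([ 0.743, -0.091,  0.15 ]), array([ 0.736, -0.337,  0.15 ])] [array([ 0.757, -0.07 ,  0.15 ]), array([ 0.755, -0.309,  0.15 ])]
0.2 [array([ 0.724, -0.085,  0.2  ]), array([ 0.718, -0.318,  0.2  ])] [array([ 0.65 , -0.122,  0.2  ]), array([ 0.648, -0.329,  0.2  ])]
0.1 [0.701 0.034 0.1  ] [0.732 0.055 0.1  ]
0.15 [0.685 0.034 0.15 ] [ 0.641 -0.005  0.15 ]
0.2 [0.669 0.034 0.2  ] [ 0.55  -0.066  0.2  ]
0.25 [0.654 0.035 0.25 ] [ 0.459 -0.127  0.25 ]
0 [ 0.271 -0.279  0.   ] [ 0.348 -0.213  0.   ]
0.05 [ 0.275 -0.265  0.05 ] [ 0.312 -0.236  0.05 ]
0.1 [ 0.279 -0.251  0.1  ] [ 0.276 -0.259  0.1  ]
[[ 9.26527056e-01  3.76228142e-01 -8.33026111e-06]
 [ 3.76228142e-01 -9.26527056e-01  2.22622463e-05]
 [ 6.57471278e-07 -2.37606522e-05 -1.00000000e+00]]
```

carry_out --motion '[[[0.033, -0.029, 0, 0, 1], [0.067, -0.058, 0, 0, 1], [0.1, -0.087, 0, 0, 1], [0.133, -0.116, 0, 0, 1], [0.167, -0.145, 0, 0, 1], [0.2, -0.173, 0, 0, 1], [0.233, -0.202, 0, 0, 1], [0.266, -0.231, 0, 0, 1], [0.3, -0.26, 0, 0, 1], [0.333, -0.289, 0, 0, 1], [0.333, -0.289, 0.05, 0, 1], [0.333, -0.289, 0.09, 0, 1], [0.333, -0.289, 0.1, 0, 1], [0.333, -0.289, 0.1, 0, 1], [0.333, -0.289, 0.1, 0, 1]]]' --newtons 40

```text
time: 3.12
tool_pos: [0.4455, -0.2098, 0.1327]
eef_rot: [0.001, 0.981, 0.191, 0.001]
ft_force: [0.4, 0.1, -0.9]
gripper_width: 1.001
```

```bash
cat >> h.py <<'E'
from scipy.spatial.transform import Rotation as Ro
def state():
    s=readout.read_state(); q=s['eef_rot']; M=Ro.from_quat(np.r_[q[1:],q[0]]).as_matrix()
    print("t",round(s['time'],2),"tcp",np.round(s['tool_pos'],4),"yaw",round(np.degrees(np.arctan2(M[1,0],M[0,0])),1),"tilt",round(np.degrees(np.arccos(-M[2,2])),2),"grip",round(s['gripper_width'],3),"F",np.round(s['ft_force'],1),"q7",round(s['qpos'][6],2))
    return s,M
def shift(P):
    s,M=state(); return np.round(M.T@(np.array(P)-s['tool_pos']),4)
E
python3 - <<'E'
from h import *
g=grab("top")
for z in (.2,.25,.3): print(z,np.round(ray(g,(190,138),z),3),np.round(ray(g,(223,126),z),3))
f=grab("wrist"); save(f,"w1.png"); save(grab("scene"),"s1.png")
r=find_in("grease_jar","wrist"); print(r, [ray(f,x["pixel"],.02) for x in r])
print(shift([.4445,-.2094,.006]))
E
```

```text
0.2 [0.606 0.325 0.2  ] [0.636 0.248 0.2  ]
0.25 [0.593 0.31  0.25 ] [0.622 0.237 0.25 ]
0.3 [0.581 0.296 0.3  ] [0.608 0.226 0.3  ]
[{'pixel': [316.1, 193.3], 'conf': 0.87}] [array([ 0.4464035 , -0.20817494,  0.02      ])]
t 3.33 tcp [ 0.445  -0.2095  0.1323] yaw 22.1 tilt 0.12 grip 1.0 F [ 0.2 -0.9  0.2] q7 -0.8
[-0.0006 -0.0004  0.1263]
```

View pics/w1.png

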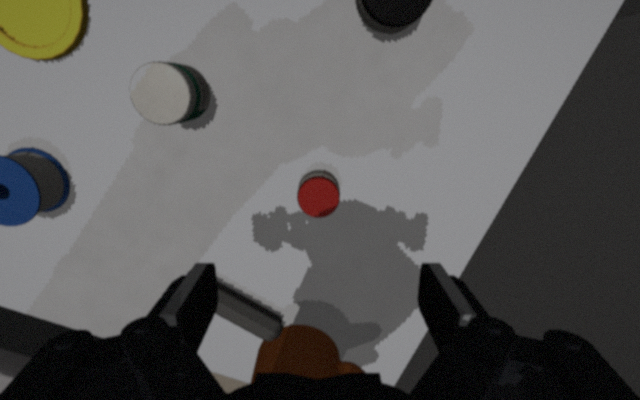

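View pics/s1.png

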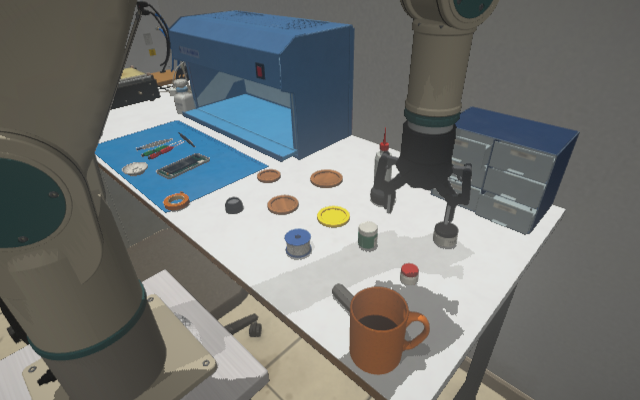

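The red cap at wrist (318,197) sits centred between the fingers, and the network agrees with the top view to within 2 mm. Going down to grasp.

carry_out --motion '[[[0, 0, 0.04, 0, 1], [0, 0, 0.07, 0, 1], [0, 0, 0.1, 0, 1], [0, 0, 0.115, 0, 1], [0, 0, 0.126, 0, 1], [0, 0, 0.126, 0, 1], [0, 0, 0.126, 0, -1], [0, 0, 0.126, 0, -1], [0, 0, 0.126, 0, -1], [0, 0, 0.126, 0, -1], [0, 0, 0.126, 0, -1], [0, 0, 0.126, 0, -1], [0, 0, 0.126, 0, -1], [0, 0, 0.126, 0, -1]]]'

```text
time: 5.08
tool_pos: [0.4448, -0.2093, 0.0061]
eef_rot: [0.0, 0.981, 0.192, 0.0]
ft_force: [-0.9, 1.0, 6.3]
gripper_width: 0.357
```

```bash
python3 - <<'E'
from h import *
state()
f=grab("wrist"); save(f,"w2.png")
E
```

```text
t 5.08 tcp [ 0.4448 -0.2093  0.0061] yaw 22.1 tilt 0.06 grip 0.357 F [-0.9  1.   6.3] q7 -0.81
```

View pics/w2.png

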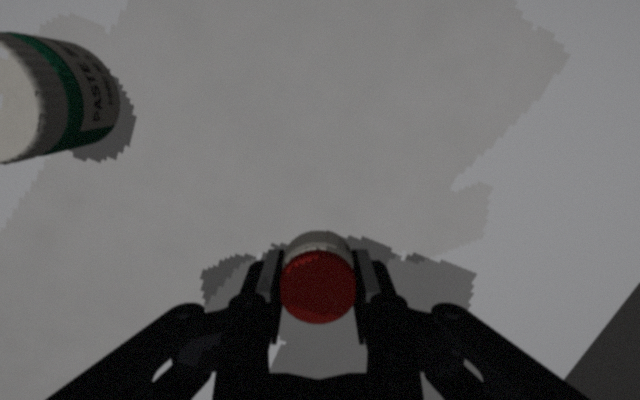

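Grasped. Next: lift, carry above the small stand, and turn 42° to keep clear of the blue hood.

carry_out --motion '[[[0, 0, -0.03, 0, -1], [0, 0, -0.08, 0, -1], [0, 0, -0.12, 0, -1], [0.021, -0.036, -0.12, 4, -1], [0.042, -0.071, -0.12, 8, -1], [0.063, -0.107, -0.12, 12, -1], [0.084, -0.143, -0.12, 16, -1], [0.105, -0.179, -0.12, 20, -1], [0.126, -0.214, -0.12, 24, -1], [0.147, -0.25, -0.12, 28, -1], [0.168, -0.286, -0.12, 32, -1], [0.189, -0.322, -0.12, 36, -1], [0.21, -0.357, -0.12, 39, -1], [0.231, -0.393, -0.12, 42, -1], [0.252, -0.429, -0.12, 42, -1], [0.252, -0.429, -0.12, 42, -1], [0.252, -0.429, -0.11, 42, -1], [0.252, -0.429, -0.1, 42, -1], [0.252, -0.429, -0.1, 42, -1]]]'

```text
time: 7.5
tool_pos: [0.5157, 0.2815, 0.1041]
eef_rot: [0.001, 0.985, -0.174, -0.001]
ft_force: [0.9, -0.5, -0.2]
gripper_width: 0.351
```

```bash
python3 - <<'E'
from h import *
f=grab("wrist"); save(f,"w3.png"); save(grab("scene"),"s3.png")
r=masks_of("stand_small","wrist"); print([(x["pixel"],x["conf"],ray(f,x["pixel"],.008)) for x in r])
print(shift([.5167,.2826,.011]))
print(proj(f,[.5167,.2826,.009]))
E
```

```text
[([313.0, 194.9], 0.84, array([0.52122359, 0.28297217, 0.008     ]))]
t 7.65 tcp [0.5167 0.2825 0.1054] yaw -20.0 tilt 0.01 grip 0.352 F [-0.3  1.1 -0.6] q7 -2.15
[-0.0001 -0.      0.0944]
[[315.65230764 200.80865393]]
```

View pics/w3.png

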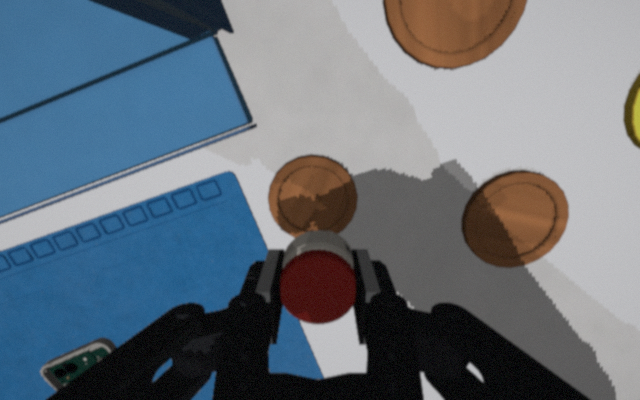

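View pics/s3.png

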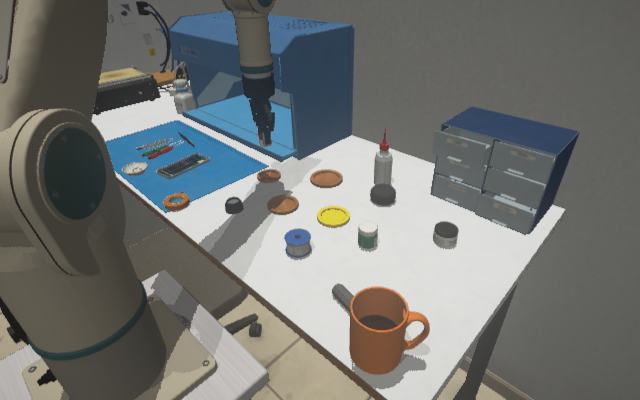

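The stand at wrist (313,196) is about 2–3 mm farther out than the top view said. I'll split the difference, lower, and check before releasing.

carry_out --motion '[[[0.002, -0.001, 0.03, 0, -1], [0.002, -0.001, 0.06, 0, -1], [0.002, -0.001, 0.075, 0, -1], [0.002, -0.001, 0.085, 0, -1], [0.002, -0.001, 0.09, 0, -1], [0.002, -0.001, 0.093, 0, -1], [0.002, -0.001, 0.095, 0, -1], [0.002, -0.001, 0.095, 0, -1], [0.002, -0.001, 0.095, 0, -1]]]'

```text
time: 8.78
tool_pos: [0.5189, 0.2835, 0.0106]
eef_rot: [-0.0, 0.985, -0.173, 0.0]
ft_force: [-0.3, 0.0, -0.6]
gripper_width: 0.356
```

```bash
python3 - <<'E'
from h import *
f=grab("wrist"); save(f,"w4.png")
state()
E
```

```text
t 8.82 tcp [0.5189 0.2835 0.0106] yaw -19.9 tilt 0.03 grip 0.355 F [ 0.6  0.3 -0.8] q7 -2.11
```

View pics/w4.png

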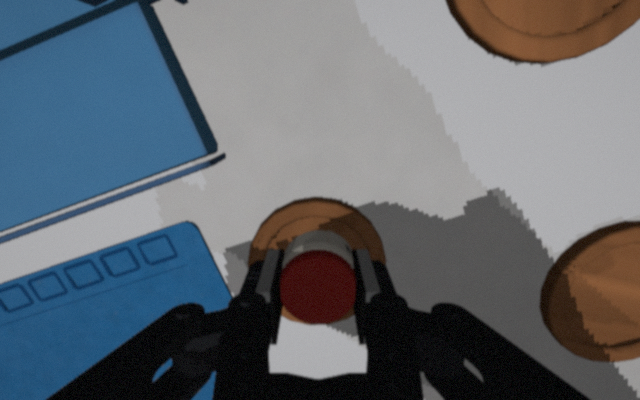

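The jar is centred in the stand rim (248–385 px wide). Release and retreat.

carry_out --motion '[[[0, 0, 0.001, 0, -1], [0, 0, 0.001, 0, -0.1], [0, 0, 0.001, 0, 0.2], [0, 0, 0.001, 0, 0.2], [0, 0, 0.001, 0, 0.2], [0, 0, -0.01, 0, 0.2], [0, 0, -0.03, 0, 0.3], [0, 0, -0.07, 0, 1], [0, 0, -0.12, 0, 1], [0, 0, -0.12, 0, 1]]]'

```text
time: 10.07
tool_pos: [0.5218, 0.2847, 0.1358]
eef_rot: [-0.003, 0.985, -0.173, 0.004]
ft_force: [-0.3, 0.5, -0.7]
gripper_width: 0.997
```

```bash
python3 - <<'E'
from h import *
f=grab("wrist"); save(f,"w5.png")
state()
print(proj(f,[.5186,.2835,.032]),proj(f,[.5186,.2835,.009]))
P=[.476,-.089,.132]
print(shift(P))
E
```

```text
t 10.12 tcp [0.5202 0.2842 0.1336] yaw -19.9 tilt 0.32 grip 0.998 F [-0.2  0.2 -0.5] q7 -2.16
[[321.86341041 202.31478053]] [[321.74829074 193.55651993]]
t 10.12 tcp [0.5202 0.2842 0.1336] yaw -19.9 tilt 0.32 grip 0.998 F [-0.2  0.2 -0.5] q7 -2.16
[8.550e-02 3.659e-01 3.000e-04]
```

View pics/w5.png

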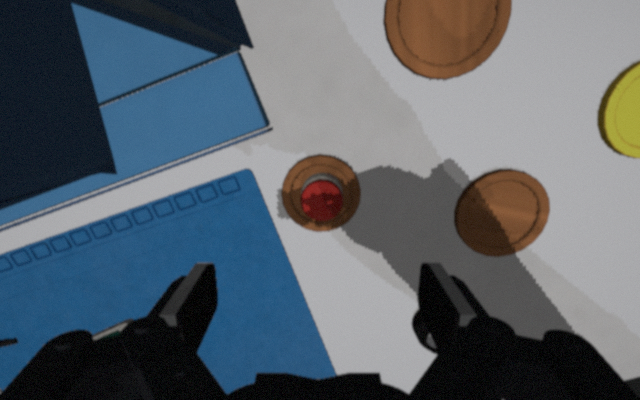

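The grease jar (cap 321,201) sits centred in the small stand. Next is the paste jar.

carry_out --motion '[[[0.009, 0.036, 0, -3, 1], [0.017, 0.073, 0, -6, 1], [0.026, 0.11, 0, -9, 1], [0.035, 0.146, 0, -12, 1], [0.044, 0.182, 0, -15, 1], [0.052, 0.219, 0, -18, 1], [0.061, 0.255, 0, -21, 1], [0.07, 0.292, 0, -24, 1], [0.079, 0.328, 0, -27, 1], [0.087, 0.365, 0, -30, 1], [0.087, 0.365, 0, -30, 1], [0.087, 0.365, 0, -30, 1]]]'

```text
time: 11.62
tool_pos: [0.4759, -0.0888, 0.1301]
eef_rot: [-0.0, 0.996, 0.088, -0.0]
ft_force: [-0.5, 1.0, -0.2]
gripper_width: 1.0
```

```bash
python3 - <<'E'
from h import *
f=grab("wrist"); save(f,"w6.png")
r=find_in("paste_jar","wrist"); print([(x["pixel"],x["conf"],ray(f,x["pixel"],.035)) for x in r])
print(proj(f,[.476,-.089,.045]))
print(shift([.476,-.089,.015]))
E
```

```text
[([320.7, 199.3], 0.58, array([ 0.47815296, -0.09037454,  0.035     ]))]
[[318.29513822 206.32387428]]
t 11.72 tcp [ 0.4763 -0.088   0.1301] yaw 10.2 tilt 0.05 grip 0.999 F [ 0.4 -0.4 -0.4] q7 -1.16
[-0.0004  0.001   0.1151]
```

View pics/w6.png

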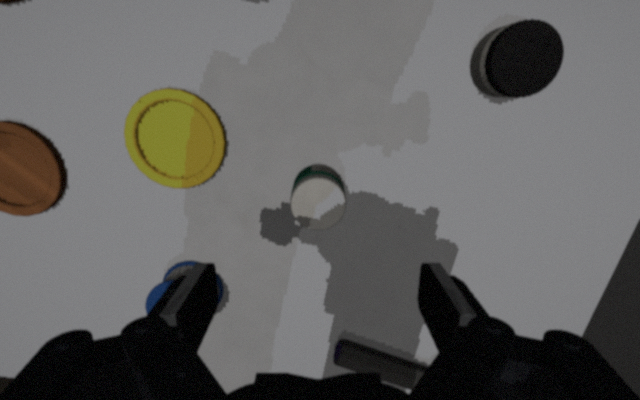

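carry_out --motion '[[[0, 0, 0.04, 0, 1], [0, 0, 0.07, 0, 1], [0, 0, 0.095, 0, 1], [0, 0, 0.11, 0, 1], [0, 0, 0.115, 0, 1], [0, 0, 0.115, 0, 1], [0, 0, 0.115, 0, -1], [0, 0, 0.115, 0, -1], [0, 0, 0.115, 0, -1], [0, 0, 0.115, 0, -1], [0, 0, 0.115, 0, -1], [0, 0, 0.115, 0, -1], [0, 0, 0.115, 0, -1], [0, 0, 0.115, 0, -1]]]'

```text
time: 13.48
tool_pos: [0.4766, -0.0895, 0.0161]
eef_rot: [0.0, 0.996, 0.088, 0.001]
ft_force: [-1.4, 0.1, 6.2]
gripper_width: 0.44
```

```bash
python3 - <<'E'
from h import *
f=grab("wrist"); save(f,"w7.png")
print(shift([.451,.149,.12]))
E
```

```text
t 13.53 tcp [ 0.4766 -0.0896  0.0161] yaw 10.1 tilt 0.06 grip 0.443 F [-0.5 -0.4  6.9] q7 -1.12
[ 0.0167 -0.2393 -0.1039]
```

View pics/w7.png

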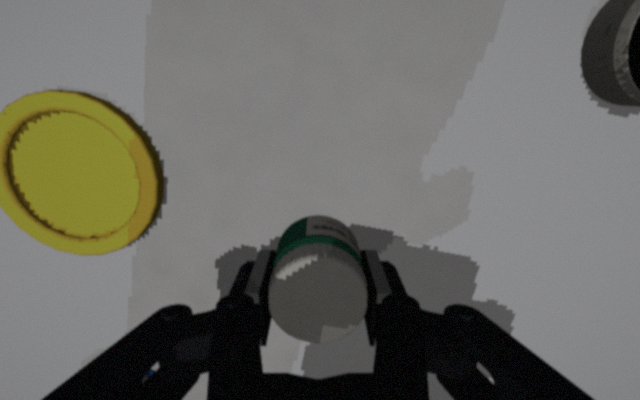

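carry_out --motion '[[[0, 0, -0.03, 0, -1], [0, 0, -0.08, 0, -1], [0, 0, -0.1, 0, -1], [0.003, -0.034, -0.1, 0, -1], [0.005, -0.068, -0.1, 0, -1], [0.008, -0.102, -0.1, 0, -1], [0.01, -0.136, -0.1, 0, -1], [0.012, -0.17, -0.1, 0, -1], [0.015, -0.205, -0.1, 0, -1], [0.017, -0.239, -0.1, 0, -1], [0.017, -0.239, -0.1, 0, -1], [0.017, -0.239, -0.08, 0, -1], [0.017, -0.239, -0.08, 0, -1]]]'

```text
time: 15.15
tool_pos: [0.4502, 0.1475, 0.0946]
eef_rot: [0.001, 0.996, 0.087, -0.001]
ft_force: [-0.7, -0.1, -0.9]
gripper_width: 0.44
```

```bash
python3 - <<'E'
from h import *
f=grab("wrist"); save(f,"w8.png")
r=masks_of("stand_medium","wrist"); print([(x["pixel"],x["conf"],ray(f,x["pixel"],.008)) for x in r])
print(shift([.451,.149,.020]))
print(proj(f,[.451,.149,.009]))
E
```

```text
[([507.0, 169.0], 0.79, array([0.49779182, 0.02699384, 0.008     ])), ([313.5, 190.8], 0.65, array([0.46008953, 0.15230955, 0.008     ]))]
t 15.25 tcp [0.4511 0.1479 0.0955] yaw 10.0 tilt 0.03 grip 0.439 F [-0.6 -0.1 -0.6] q7 -1.56
[ 0.0001 -0.0011  0.0755]
[[315.95455709 204.44852931]]
```

View pics/w8.png

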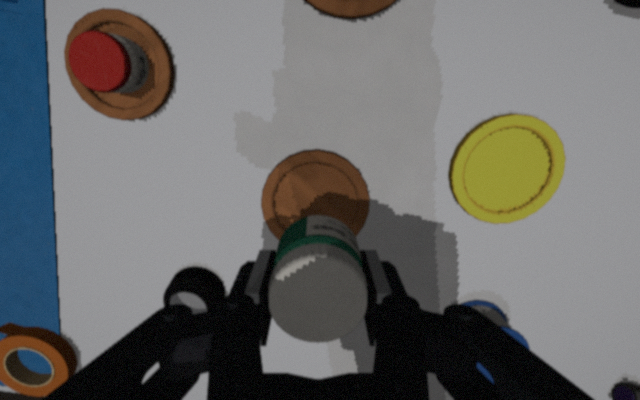

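Yellow decoy is at (507,169). The wooden medium stand at (315,202) matches the prediction. Lowering.

carry_out --motion '[[[0.001, -0.001, 0.03, 0, -1], [0.001, -0.001, 0.055, 0, -1], [0.001, -0.001, 0.066, 0, -1], [0.001, -0.001, 0.071, 0, -1], [0.001, -0.001, 0.073, 0, -1], [0.001, -0.001, 0.075, 0, -1], [0.001, -0.001, 0.075, 0, -1], [0.001, -0.001, 0.075, 0, -1]]]'

```text
time: 16.25
tool_pos: [0.4521, 0.1501, 0.0206]
eef_rot: [-0.0, 0.996, 0.088, 0.0]
ft_force: [0.4, 0.5, -0.2]
gripper_width: 0.441
```

```bash
python3 - <<'E'
from h import *
f=grab("wrist"); save(f,"w9.png")
state()
E
```

```text
t 16.3 tcp [0.452  0.15   0.0205] yaw 10.1 tilt 0.02 grip 0.436 F [ 0.3  0.4 -0.6] q7 -1.51
```

View pics/w9.png

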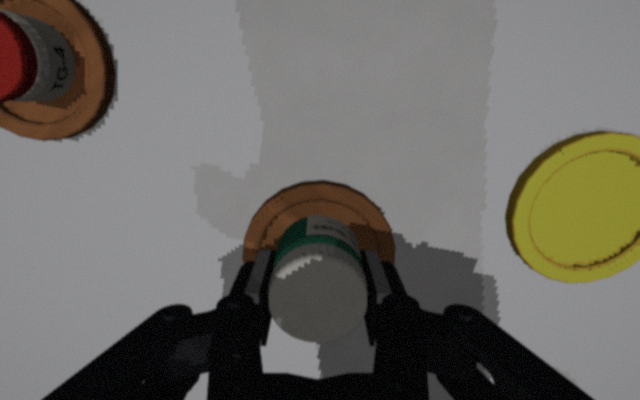

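carry_out --motion '[[[0, 0, 0.001, 0, -1], [0, 0, 0.001, 0, 0.1], [0, 0, 0.001, 0, 0.35], [0, 0, 0.001, 0, 0.35], [0, 0, 0.001, 0, 0.35], [0, 0, -0.01, 0, 0.35], [0, 0, -0.04, 0, 0.35], [0, 0, -0.08, 0, 1], [0, 0, -0.11, 0, 1], [0, 0, -0.11, 0, 1]]]'

```text
time: 17.55
tool_pos: [0.4534, 0.1506, 0.1329]
eef_rot: [-0.001, 0.996, 0.088, 0.003]
ft_force: [0.5, 0.1, -0.3]
gripper_width: 1.001
```

```bash
python3 - <<'E'
from h import *
f=grab("wrist"); save(f,"w10.png")
print(shift([.589,-.2013,.132]))
E
```

```text
t 17.6 tcp [0.4524 0.1504 0.1316] yaw 10.1 tilt 0.16 grip 0.998 F [ 1.2  0.3 -0.8] q7 -1.54
[ 0.0727  0.3702 -0.0005]
```

View pics/w10.png

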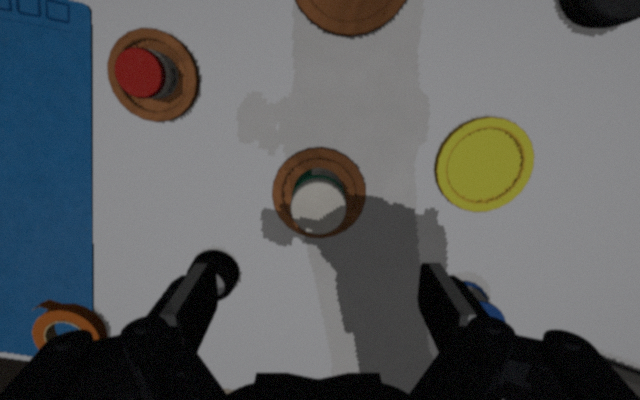

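The paste jar (319,200) is centred in the medium stand. On to the flux jar.

carry_out --motion '[[[0.007, 0.037, 0, 0, 1], [0.014, 0.074, 0, 0, 1], [0.022, 0.111, 0, 0, 1], [0.029, 0.148, 0, 0, 1], [0.036, 0.185, 0, 0, 1], [0.044, 0.222, 0, 0, 1], [0.051, 0.259, 0, 0, 1], [0.058, 0.296, 0, 0, 1], [0.066, 0.333, 0, 0, 1], [0.073, 0.37, 0, 0, 1], [0.073, 0.37, 0, 0, 1], [0.073, 0.37, 0, 0, 1]]]'

```text
time: 19.1
tool_pos: [0.5876, -0.2004, 0.129]
eef_rot: [-0.001, 0.996, 0.088, -0.001]
ft_force: [0.6, 0.4, -0.6]
gripper_width: 0.999
```

```bash
python3 - <<'E'
from h import *
f=grab("wrist"); save(f,"w11.png")
r=find_in("flux_jar","wrist"); print([(x["pixel"],x["conf"],ray(f,x["pixel"],.028)) for x in r])
print(proj(f,[.589,-.2013,.034]))
print(shift([.589,-.2013,.010]))
E
```

```text
[([323.8, 185.8], 0.91, array([ 0.59835111, -0.20257086,  0.028     ]))]
[[319.80910726 200.1512097 ]]
t 19.2 tcp [ 0.5881 -0.1996  0.1296] yaw 10.2 tilt 0.13 grip 1.001 F [0.2 0.1 0.4] q7 -0.98
[0.0008 0.0021 0.1196]
```

View pics/w11.png

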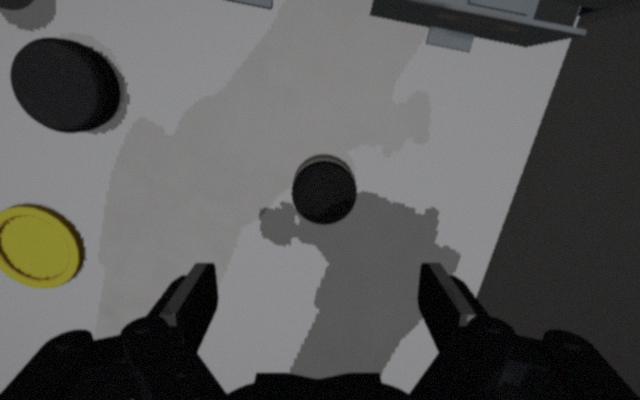

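The black cap at wrist (324,191) is about 6 mm farther than the top view gave, since its shadow biased that blob. I'll correct by tx +6 mm, ty +4 mm.

carry_out --motion '[[[0.006, 0.004, 0.03, 0, 1], [0.006, 0.004, 0.06, 0, 1], [0.006, 0.004, 0.06, 0, 1]]]'

```text
time: 19.58
tool_pos: [0.5933, -0.2022, 0.0682]
eef_rot: [-0.001, 0.996, 0.089, -0.002]
ft_force: [0.2, -0.1, 0.2]
gripper_width: 1.0
```

```bash
python3 - <<'E'
from h import *
f=grab("wrist"); save(f,"w12.png")
s,M=state()
print(proj(f,np.r_[s['tool_pos'][:2],.034]))
E
```

```text
t 19.62 tcp [ 0.5946 -0.203   0.0698] yaw 10.2 tilt 0.14 grip 1.0 F [0.1 0.3 0.4] q7 -0.96
[[320.07955285 234.40898526]]
```

View pics/w12.png

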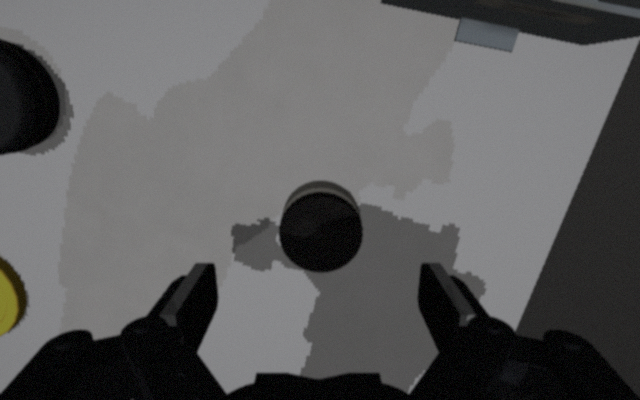

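carry_out --motion '[[[0.001, 0, 0.03, 0, 1], [0.001, 0, 0.05, 0, 1], [0.001, 0, 0.059, 0, 1], [0.001, 0, 0.059, 0, 1], [0.001, 0, 0.059, 0, -1], [0.001, 0, 0.059, 0, -1], [0.001, 0, 0.059, 0, -1], [0.001, 0, 0.059, 0, -1], [0.001, 0, 0.059, 0, -1], [0.001, 0, 0.059, 0, -1], [0.001, 0, 0.059, 0, -1], [0.001, 0, 0.059, 0, -1]]]'

```text
time: 21.12
tool_pos: [0.597, -0.2046, 0.0124]
eef_rot: [0.0, 0.996, 0.088, 0.001]
ft_force: [-0.6, -0.3, 4.6]
gripper_width: 0.514
```

```bash
python3 - <<'E'
from h import *
f=grab("wrist"); save(f,"w13.png")
print(shift([.612,.156,.12]))
E
```

```text
t 21.18 tcp [ 0.5969 -0.2047  0.0124] yaw 10.1 tilt 0.1 grip 0.514 F [-0.9 -1.   5.6] q7 -0.95
[ 0.0782 -0.3523 -0.1079]
```

View pics/w13.png

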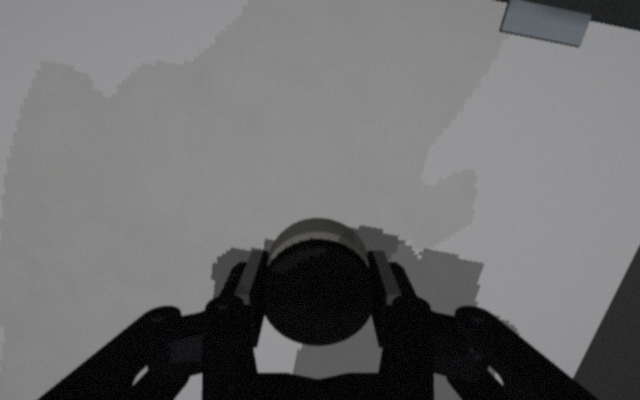

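carry_out --motion '[[[0, 0, -0.03, 0, -1], [0, 0, -0.08, 0, -1], [0, 0, -0.11, 0, -1], [-0.006, -0.038, -0.11, 0, -1], [-0.012, -0.077, -0.11, 0, -1], [-0.018, -0.115, -0.11, 0, -1], [-0.022, -0.154, -0.11, 0, -1], [-0.02, -0.192, -0.11, 0, -1], [-0.005, -0.226, -0.11, 0, -1], [0.015, -0.258, -0.11, 0, -1], [0.036, -0.29, -0.11, 0, -1], [0.057, -0.321, -0.11, 0, -1], [0.078, -0.352, -0.11, 0, -1], [0.078, -0.352, -0.11, 0, -1], [0.078, -0.352, -0.09, 0, -1], [0.078, -0.352, -0.09, 0, -1]]]'

```text
time: 23.18
tool_pos: [0.6096, 0.1547, 0.1]
eef_rot: [0.001, 0.996, 0.088, -0.002]
ft_force: [-0.0, -0.0, -0.6]
gripper_width: 0.513
```

```bash
python3 - <<'E'
from h import *
f=grab("wrist"); save(f,"w14.png")
r=masks_of("stand_large","wrist"); print([(x["pixel"],x["conf"],ray(f,x["pixel"],.008)) for x in r])
print(shift([.612,.156,.0165]))
print(proj(f,[.612,.156,.009]))
E
```

```text
[([316.3, 185.0], 0.66, array([0.62230721, 0.1580373 , 0.008     ]))]
t 23.27 tcp [0.6111 0.1551 0.1015] yaw 10.0 tilt 0.04 grip 0.512 F [ 0.8 -0.2 -0.7] q7 -1.5
[ 0.0011 -0.0007  0.085 ]
[[316.60093288 199.77533138]]
```

View pics/w14.png

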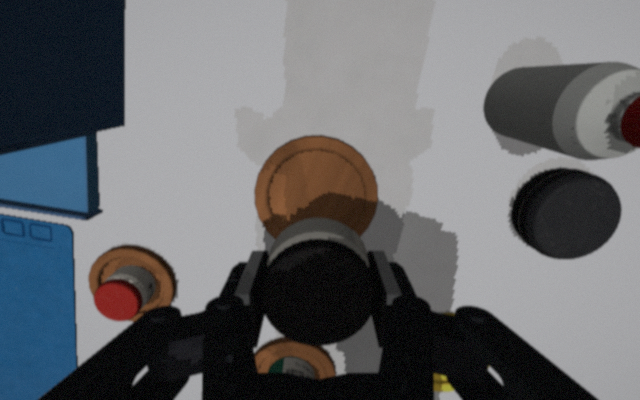

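The large stand at wrist (316,194) is about 4 mm farther than the top-view value. I'll add 4 mm and lower.

carry_out --motion '[[[0.004, -0.001, 0.03, 0, -1], [0.004, -0.001, 0.055, 0, -1], [0.004, -0.001, 0.07, 0, -1], [0.004, -0.001, 0.078, 0, -1], [0.004, -0.001, 0.082, 0, -1], [0.004, -0.001, 0.084, 0, -1], [0.004, -0.001, 0.084, 0, -1], [0.004, -0.001, 0.084, 0, -1]]]'

```text
time: 24.28
tool_pos: [0.6154, 0.1578, 0.0178]
eef_rot: [-0.0, 0.996, 0.088, 0.0]
ft_force: [0.1, -0.5, -0.8]
gripper_width: 0.517
```

```bash
python3 - <<'E'
from h import *
f=grab("wrist"); save(f,"w15.png")
state()
E
```

```text
t 24.32 tcp [0.6153 0.1578 0.0177] yaw 10.1 tilt 0.04 grip 0.517 F [ 0.6 -0.   0. ] q7 -1.48
```

View pics/w15.png

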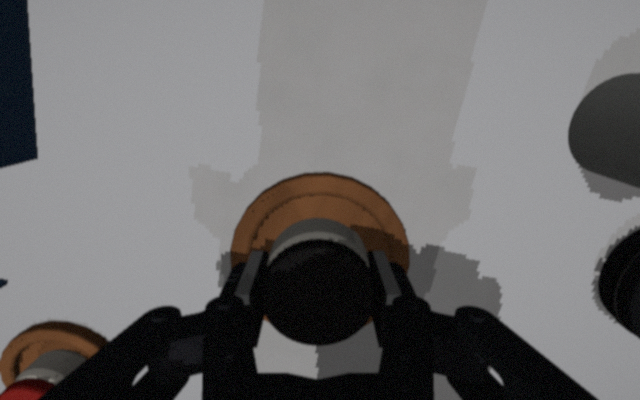

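carry_out --motion '[[[0, 0, 0.001, 0, -1], [0, 0, 0.001, 0, 0.2], [0, 0, 0.001, 0, 0.45], [0, 0, 0.001, 0, 0.45], [0, 0, 0.001, 0, 0.45], [0, 0, -0.01, 0, 0.45], [0, 0, -0.04, 0, 0.45], [0, 0, -0.08, 0, 0.5], [0, 0, -0.11, 0, 0.5], [-0.04, 0.02, -0.13, 0, 0.5], [-0.08, 0.06, -0.15, 0, 0.5], [-0.1, 0.12, -0.15, 0, 0.5], [-0.1, 0.18, -0.15, 0, 0.5], [-0.1, 0.22, -0.15, 0, 0.5], [-0.1, 0.22, -0.15, 0, 0.5], [-0.1, 0.22, -0.15, 0, 0.5]]]'

```text
time: 26.32
tool_pos: [0.5551, -0.0755, 0.1677]
eef_rot: [-0.0, 0.996, 0.088, 0.0]
ft_force: [-0.3, 0.6, -1.2]
gripper_width: 0.754
```

```bash
python3 - <<'E'
from h import *
state()
f=grab("scene"); save(f,"s20.png",(200,140,480,300),2.8)
f=grab("wrist"); save(f,"w20.png")
f=grab("top"); save(f,"t20.png",(190,120,430,290),3.2)
E
```

```text
t 26.32 tcp [ 0.5551 -0.0755  0.1677] yaw 10.1 tilt 0.06 grip 0.754 F [-0.3  0.6 -1.2] q7 -1.14
```

View pics/s20.png

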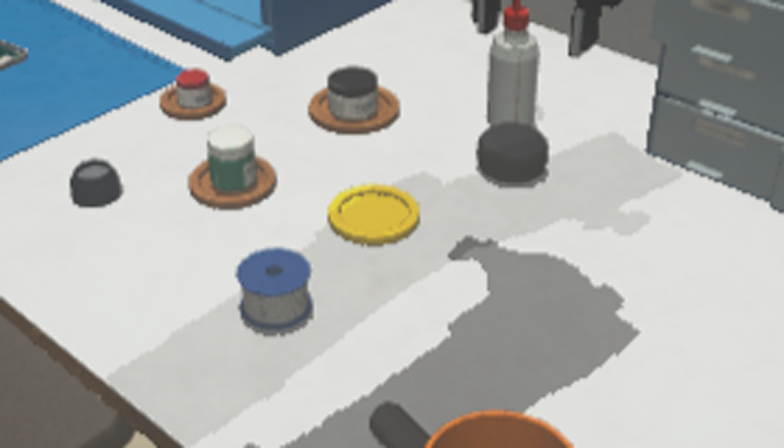

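View pics/t20.png

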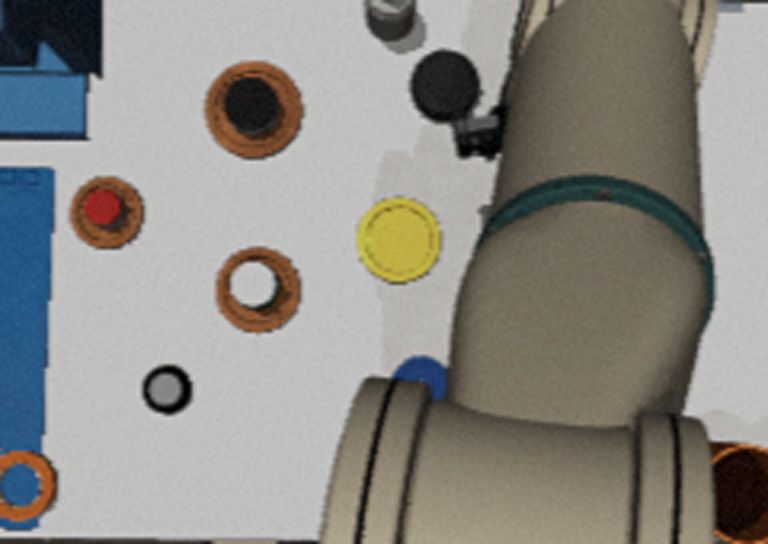

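View pics/w20.png

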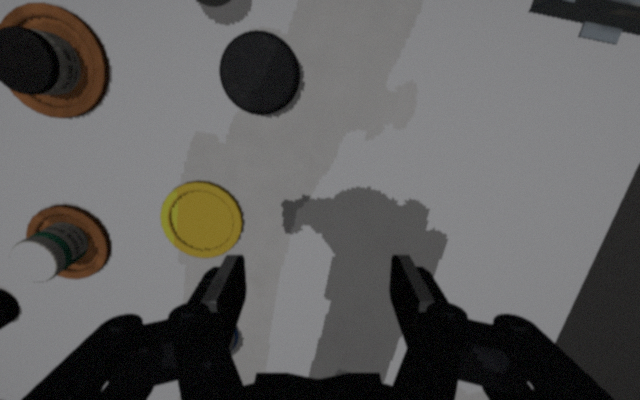

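All three jars stand upright inside their recesses. The offsets seen from above are what camera parallax predicts. The loupe (242,241) and speaker (329,147) are at their starting pixels, and the arm is clear.

```bash
python3 -c "
from h import *
state(); print(job.sign_off())"
```

```text
t 26.48 tcp [ 0.5552 -0.0745  0.1674] yaw 10.3 tilt 0.05 grip 0.752 F [-0.3 -0.8 -0.5] q7 -1.14
the job is handed in; nothing more can be done
None
```

The grease, paste and flux jars are in the small, medium and large wooden stands. I lowered each to within about 1 mm of the recess floor before letting go, and handed the job in at 26.5 s.

- **Jars:** The last scene and top pictures show all three upright inside their recesses. Their centres are within a few millimetres of the stand centres, allowing for parallax.
- **Not measured:** I judged that each jar sits flat on the floor from the release height and the pictures, not from a direct measurement.
- **Bystanders:** The loupe and speaker are at their starting pixels. The solder reel was partly hidden by the arm in the last top view, but it was standing in the scene view and nothing touched it. The yellow look-alike stand was left alone.
- **Robot:** The gripper was empty and clear of everything at hand-in.
- **Disagreements:** The wrist view put the flux jar about 6 mm and the large stand about 4 mm farther out than the top view; I followed the wrist view there. The small stand differed by 2–3 mm, and I moved about 2 mm. The networks also reported the yellow stand as `stand_medium`, which I ruled out by colour.

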